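# Set the pot's plate to step four on the table cooker

## Task

The cooker on the counter has two plates, each with its own click dial straight in front of it, on the robot's side: turn the dial of the plate on which the deep two-handled pot stands clockwise, click by click, to step 4 (the fourth dot after the off bar). Leave the frying pan's dial as it is, do not push the pot out of place, and let go of the dial.

Things in the scene. Friction and masses are not known exactly. Their poses are not given: they have to be found in the camera images.
- hob: White two-plate cooker, fixed, 340 mm deep (x), 520 wide (y), flat deck 70 mm above the counter. Origin: centre of its footprint at counter height; x points from the dials to the plates, y left, z up. Dark plates 176 mm across, 8 high, centred at x = 55, y = +130 (left) and -130 mm (right). A loose salt jar, 38 mm wide, 65 tall, stands on the deck midway between the dials.
- pot: Loose deep steel pot, open, 156 mm across and 103 mm high, with two loop handles (212 mm over both). Origin: centre of its underside. It stands on the left or the right plate; a shallow frying pan with one long black handle stands on the other.
- dial_left (a joint): Left dial in rad: 0 = off, grows clockwise from above; steps 0 to 6, 25 degrees (0.436) apart. Pointer 75 degrees left of the cooker's +x at off, along +x at step 3, 25 degrees right of it at step 4. A detent (about 0.07 N m) draws it to the nearest step when let go. Printed round it at 36 mm radius: a short bar at off, dots at steps 1 to 6. Starts at step 1, 2 or 3.
- dial_right (a joint): Right dial in rad: 0 = off, grows clockwise from above; steps 0 to 6, 25 degrees (0.436) apart. Pointer 75 degrees left of the cooker's +x at off, along +x at step 3, 25 degrees right of it at step 4. A detent (about 0.07 N m) draws it to the nearest step when let go. Printed round it at 36 mm radius: a short bar at off, dots at steps 1 to 6. Starts at step 1, 2 or 3.
- dial_left_tip (a point): Pointer tip of the left dial: the white-lined end of its bar's top, 22 mm from the turning axis, 118 mm above the counter; its x axis points outward along the bar. Vertical turning axis at x = -125, y = +130 mm in the cooker's frame, before the left plate. Black dial: skirt 46 mm across, top 12 mm above the deck; on it a grip bar 44 mm long, 14 mm thick, top 48 mm above the deck, centred on the axis.
- dial_right_tip (a point): Pointer tip of the right dial: the white-lined end of its bar's top, 22 mm from the turning axis, 118 mm above the counter; its x axis points outward along the bar. Vertical turning axis at x = -125, y = -130 mm in the cooker's frame, before the right plate. Black dial: skirt 46 mm across, top 12 mm above the deck; on it a grip bar 44 mm long, 14 mm thick, top 48 mm above the deck, centred on the axis.

How it is judged:
By the outcome, as a careful person would: the job done as asked, in the order asked, and still so for the second after the job is handed in, with the robot touching nothing.
It also fails if it takes over 32 s, if anything falls off the work surface, if the arm or the gripper's body presses on something with over 40 N, if the wrist force passes 120 N, or if a joint passes its speed limit or range.

## Robot

A 6-joint arm with a two-finger parallel gripper is mounted at the origin on the work surface. World frame = base frame: x ahead of the robot, y to its left, z up, the work surface at z = 0. Lengths are in m, angles in rad, forces in N, time in s.
With the tool pointing down it reaches from about 0.35 to 0.725 m from the base axis. Payload 6 kg.
Tool frame: the origin (TCP) lies midway between the tips of the shut fingers; the grasp point (between the pads) lies 19 mm behind it; z points along the fingers, y is the line along which they close (so a half turn about z gives the same grasp; the last joint's range is limited). The gripper opens to 85 mm and grips with 20 to 120 N. Pads are 22 mm wide; open, the fingers measure 114 mm over their backs; the gripper's body (76 mm by 85 mm) begins 54 mm behind the grasp point. The pads swing forward as they close: fully open they stand 13 mm farther back than shut.
Start: joints at [1.614, 0.04, 0.085, 0, -1.615, -0.334], TCP at [0.172, 0.575, 0.231] pointing down, gripper open.
Joint ranges: [-2.56, 2.56], [-1.29, 2.01], [-1.08, 1.49], [-3.29, 1.98], [-2.81, -0.18], [-2.99, 2.99]. Speed limits (rad/s): [2.57, 2.57, 3.01, 3.14, 3.14, 3.14].

## Interface

Orientations are given as a unit quaternion [x, y, z, w].
In Python, from rig import ctrl gives the robot as it stands.
- The arm moves only by the tool carry_out, never from a script. Its argument "steps" is a list of rows, each a list of 3 entries, a list of its own where there are three numbers: the turn, a rotation vector about the tool's x, y, z in degrees, then the shift along the tool's x, y, z in cm, then the finger opening in cm, from 0 to 8.54. A call has 1 to 10 rows; each row is the pose to reach, as a shift and turn from the pose commanded when the call began, along the tool's axes at that moment; what a row does not reach only later rows make up. A row lasts 1/8 s, in which the tool goes at most 62.5 mm and 10.7 degrees, less where a joint would pass 70% of its speed; a pose out of reach is approached as far as the arm can. A call with a gripper value outside its range is refused whole. The fingers move at their own pace and stop on an object; "squeeze" is the grip in N (left out, the last holds). Time passes only in rows, so rows that repeat a pose let the fingers close. It gives the time, the measured TCP pose, the force, the opening and the grip force at its end, in the units of the state.
- ctrl.read_state(): the state, without advancing time (a new reading comes with each control period).
- ctrl.snapshot(name): name is "side" or "top" or "wrist"; returns the picture (420x560x3 uint8, red, green, blue); there is no depth.
- ctrl.get_calibration(name): a dict with "mtx" (3x3 intrinsics, pixels), "R" (3x3) and "t" (3): a world point X has camera coordinates R X + t. Camera axes: x right, y down, z forward; pixel columns grow to the right and rows downward; lengths in m; the calibration is good to about 2 mm. A picture is of the moment at which its call begins: read the wrist's pose just before it. get_calibration takes no time and is no camera call; for the wrist camera it gives the pose at the moment of the call.
- ctrl.job_done(): hands the job in; it is judged then, once.
The state is a dict: "t": time; "joint_positions": joint angles; "qvel": joint speeds; "joint_torque": joint torques, N m; "eef_pos": TCP position; "ee_rot": TCP orientation; "force": force on the tool from outside, world axes, zero at the start; "ft_torque": the same for the moment, N m; "gripper_width": opening from 0.0 (shut) to 1.0 (fully open); "gripper_force": force on a finger pad.
Only numpy, scipy, OpenCV 4.12 (cv2) and the standard library are available. Lean on these libraries where they do the work, as an engineer would, in place of code of your own. Each camera call takes 0.05 s, during which the arm holds its last target. There are 200 camera calls.

## Working session

There is one attempt and no reset: what is moved stays moved. The work goes in short steps, Python scripts to look and compute and a tool call to move; the robot and the scene stay as the last step left them, time stands still between calls to the robot, and variables do not carry over. Pictures are saved under pics/ and viewed, at most 10 in all, crops included, and the job is handed in when it is done.

Besides the shell and the picture viewer there is one more tool, called after ">>>" as name([rows], argument=value, ...), one row to a line, values as JSON. carry_out: Moves the arm, as the interface text tells. Its arguments: {"type":"object","properties":{"steps":{"type":"array","items":{"type":"array"}},"squeeze":{"type":"number"}},"required":["steps"]}

```bash
mkdir -p pics
python3 - <<'E'
from rig import ctrl
import cv2,numpy as np
s=ctrl.read_state();print(s['t'],s['eef_pos'],s['ee_rot'])
for n in("top","side"):
    cv2.imwrite(f"pics/{n}0.png",ctrl.snapshot(n)[:,:,::-1]); c=ctrl.get_calibration(n);print(n,c['mtx'].round(1).tolist(),c['R'].round(4).tolist(),c['t'].round(4).tolist())
E
```

```text
0.0 [0.17186976 0.57450677 0.23023778] [ 9.89449595e-01 -1.44874687e-01 -6.48851232e-05  9.04879898e-04]
top [[455.8, 0.0, 276.0], [0.0, 455.8, 214.5], [0.0, 0.0, 1.0]] [[0.024, -0.9997, 0.0078], [-0.9831, -0.025, -0.1816], [0.1817, -0.0033, -0.9833]] [0.0078, 0.6314, 0.7282]
side [[514.5, 0.0, 292.2], [0.0, 514.5, 211.2], [0.0, 0.0, 1.0]] [[0.9914, -0.1303, 0.0108], [-0.0617, -0.5397, -0.8396], [0.1152, 0.8317, -0.5431]] [-0.605, 0.1414, 0.7757]
```

View pics/top0.png

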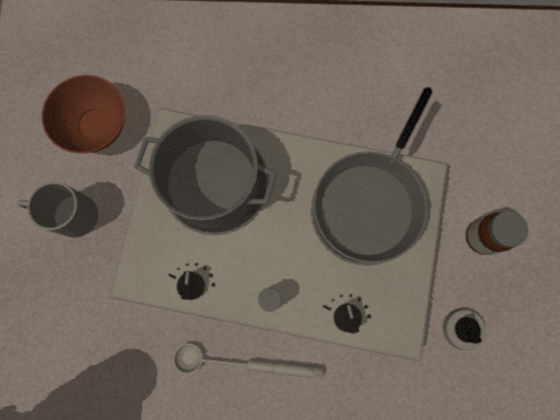

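View pics/side0.png

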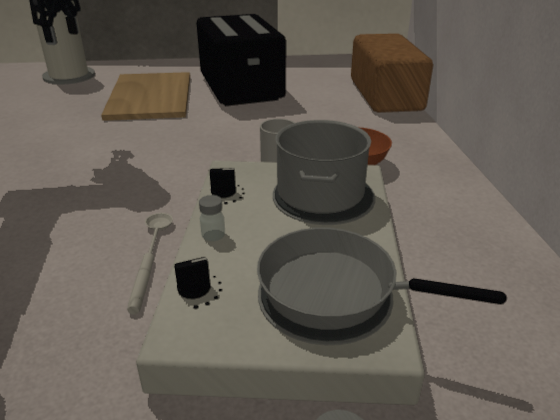

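The pot stands on the left plate (top view, about 205,170), so the dial to turn is the left one (190,285). The salt jar is at (270,298). The deck corners are roughly (160,108), (448,162), (420,358) and (112,297).

```bash
cat > h.py <<'E'
from rig import ctrl
import cv2,numpy as np
def ray(n,uv,z,c=None):
    c=c or ctrl.get_calibration(n); d=c['R'].T@np.linalg.solve(c['mtx'],[*uv,1]); o=-c['R'].T@c['t']
    return o+d*(z-o[2])/d[2]
def proj(n,X,c=None):
    c=c or ctrl.get_calibration(n); p=c['mtx']@(c['R']@np.array(X)+c['t']); return p[:2]/p[2]
E
python3 - <<'E'
from h import *
im=cv2.imread("pics/top0.png")
a=cv2.resize(im[255:325,150:290],None,fx=5.5,fy=5.5,interpolation=cv2.INTER_CUBIC)
cv2.imwrite("pics/crop0.png",cv2.convertScaleAbs(a,alpha=1.5))
P=[ray("top",p,.07)for p in[(160,108),(448,162),(420,358),(112,297)]]
M=[[.17,.26],[.17,-.26],[-.17,-.26],[-.17,.26]]
P=np.array(P)[:,:2];M=np.array(M)
print(P.round(3).tolist())
H=(P-P.mean(0)).T@M; th=np.arctan2(H[1,0]-H[0,1],H[0,0]+H[1,1]);R=np.array([[np.cos(th),-np.sin(th)],[np.sin(th),np.cos(th)]])
print(P.mean(0),np.degrees(th),(P-P.mean(0)-M@R.T).round(3).tolist())
for y in(.13,-.13,0): print(P.mean(0)+R@[-.125,y], proj("top",[*(P.mean(0)+R@[-.125,y]),.07]))
E
```

```text
[[0.815, 0.233], [0.729, -0.273], [0.4, -0.214], [0.485, 0.289]]
[0.60724015 0.00870838] -9.682569643477084 [[-0.003, -0.003], [-0.002, 0.003], [0.004, 0.005], [0.001, -0.005]]
[0.50588545 0.15788018] [192.59006466 285.79218055]
[ 0.46215617 -0.09841604] [348.21255979 316.7514976 ]
[0.48402081 0.02973207] [270.03117312 301.19820413]
```

View pics/crop0.png

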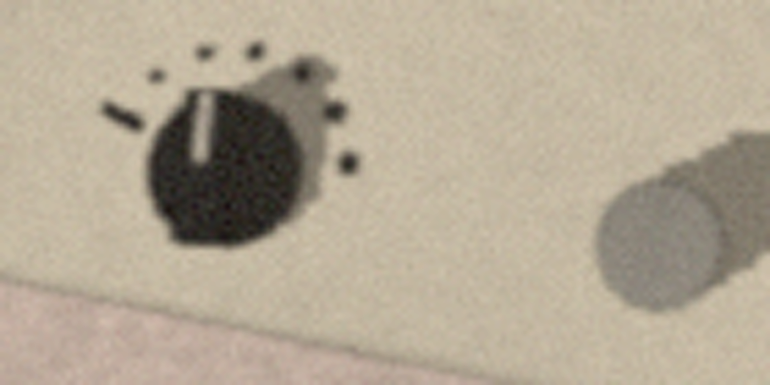

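The crop shows the off bar at (122,116) and six dots from (156,75) round to (348,162). The dial's white pointer line runs from (200,160) to (207,95). I'll fit the dial axis and cooker yaw from these marks.

Run:
```python
from h import *
from scipy.optimize import least_squares
px=lambda p:(150+(p[0]+.5)/5.5-.5,255+(p[1]+.5)/5.5-.5)
W=np.array([ray("top",px(p),.07)for p in[(122,116),(156,75),(205,52),(255,51),(302,72),(335,111),(348,162)]])[:,:2]
k=np.arange(7)
def model(q): a=q[2]+np.radians(75-25*k); return q[:2]+.036*np.c_[np.cos(a),np.sin(a)]
r=least_squares(lambda q:(model(q)-W).ravel(),[.506,.158,-.17]);print(r.x[:2],np.degrees(r.x[2]),r.fun.round(4))
a=ray("top",px((200,160)),.118);b=ray("top",px((207,92)),.118);d=b-a
print(a,b,"pointer deg",np.degrees(np.arctan2(d[1],d[0])),"rel cooker",np.degrees(np.arctan2(d[1],d[0])-r.x[2]))
d=b[:2]-r.x[:2];print("tip from axis",np.hypot(*d),np.degrees(np.arctan2(d[1],d[0])-r.x[2]))
# pot pose check: rim
from scipy.spatial.transform import Rotation as Ro
s=ctrl.read_state();T=Ro.from_quat(s['ee_rot']);print(T.as_matrix().round(3));print(s['joint_positions'])
```

```text
[0.50648727 0.16047607] -9.974477247243936 [ 0.0001 -0.0001  0.     -0.0001 -0.0001  0.0004 -0.     -0.0001 -0.
 -0.     -0.0001 -0.      0.0001 -0.0001]
[0.5077408  0.15996699 0.118     ] [0.52674298 0.15913001 0.118     ] pointer deg -2.5220463954033856 rel cooker 7.452430851840551
tip from axis 0.02030038613206946 6.172559823650858
[[ 0.958 -0.287 -0.   ]
 [-0.287 -0.958 -0.002]
 [ 0.     0.002 -1.   ]]
[ 1.61368500e+00  4.07876910e-02  8.39001287e-02 -4.04441410e-04
 -1.61552299e+00 -3.33683330e-01]
```

Axis and yaw fit to within 0.4 mm: axis (0.5065, 0.1605), yaw -10°. The pointer reads about 6° off step 3, so I'll check it from the wrist camera once above the dial.

>>> carry_out([
  [[0, 0, -1], [5, 3.4, 0], 8.5],
  [[0, 0, -2], [10, 6.8, 0], 8.5],
  [[0, 0, -3], [15, 10.3, 0], 8.5],
  [[0, 0, -4], [20, 13.7, 0], 8.5],
  [[0, 0, -5], [25, 17.1, 0], 8.5],
  [[0, 0, -6], [30, 20.5, 0], 8.5],
  [[0, 0, -6.7], [35, 24, 0], 8.5],
  [[0, 0, -6.7], [40, 27.4, 0], 8.5],
  [[0, 0, -6.7], [43.9, 30.1, 0], 8.5],
  [[0, 0, -6.7], [43.9, 30.1, 0], 8.5],
])

```text
t: 1.35
eef_pos: [0.5073, 0.158, 0.2304]
ee_rot: [0.996, -0.089, -0.001, 0.001]
force: [-0.0, 0.2, 0.2]
gripper_width: 0.992
gripper_force: 0.0
```

Run:
```python
from h import *
from scipy.spatial.transform import Rotation as Ro
s=ctrl.read_state();print(s['t'],s['eef_pos'],Ro.from_quat(s['ee_rot']).as_matrix().round(3).tolist(),s['joint_positions'].round(2) if hasattr(s['joint_positions'],'round') else s['joint_positions'],s['force'])
c=ctrl.get_calibration("wrist");im=ctrl.snapshot("wrist")
np.savez("w1.npz",**c)
cv2.imwrite("pics/w1.png",cv2.convertScaleAbs(im[:,:,::-1],alpha=1.4))
for X in([.5065,.1605,.118],[.5065,.1605,.07]):print(proj("wrist",X,c))
print("cam",-c['R'].T@c['t'])
```

```text
1.35 [0.5073285  0.15797704 0.2303919 ] [[0.984, -0.178, -0.001], [-0.178, -0.984, -0.001], [-0.001, 0.002, -1.0]] [ 0.68 -0.14 -0.09  0.   -1.62  0.71] [-0.04555069  0.15323138  0.21866994]
[276.68945095 205.14927307]
[277.11270896 192.76617563]
cam [0.57499761 0.14562426 0.37302738]
```

View pics/w1.png

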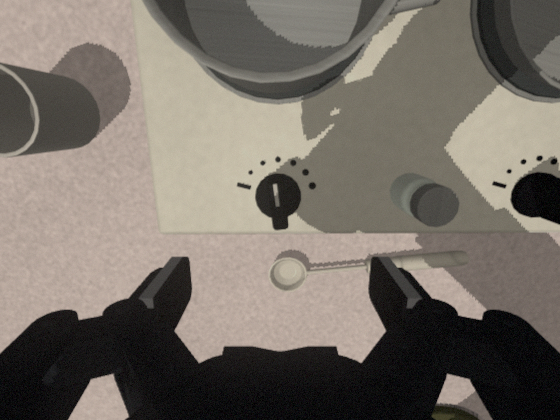

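The wrist view shows the dial at (278,195) with its pointer line from about (275,184) to (278,207), nearly along the cooker's x. The pot and salt jar are clear of the fingers. I'll measure the pointer in an enlarged crop.

Run:
```python
from h import *
im=cv2.imread("pics/w1.png")
a=cv2.resize(im[150:240,225:330],None,fx=6.5,fy=6.5,interpolation=cv2.INTER_CUBIC)
a=(255*(a/255.)**.5).astype(np.uint8)
cv2.imwrite("pics/crop1.png",a)
c=dict(np.load("w1.npz"))
ax=np.array([.5065,.1605])
for k in(2,3):
    y=np.radians(-10+75-25*k);d=np.array([np.cos(y),np.sin(y)])
    for r in(.022,-.022):print(k,r,((proj("wrist",[*(ax+r*d),.118],c)-[225,150])*6.5).round())
for k in range(7):
    y=np.radians(-10+75-25*k);d=np.array([np.cos(y),np.sin(y)]);print(((proj("wrist",[*(ax+.036*d),.07],c)-[225,150])*6.5).round())
```

```text
2 0.022 [264. 213.]
2 -0.022 [405. 498.]
3 0.022 [335. 197.]
3 -0.022 [337. 513.]
[116. 221.]
[160. 133.]
[238.  71.]
[337.  48.]
[437.  70.]
[516. 131.]
[560. 219.]
```

View pics/crop1.png

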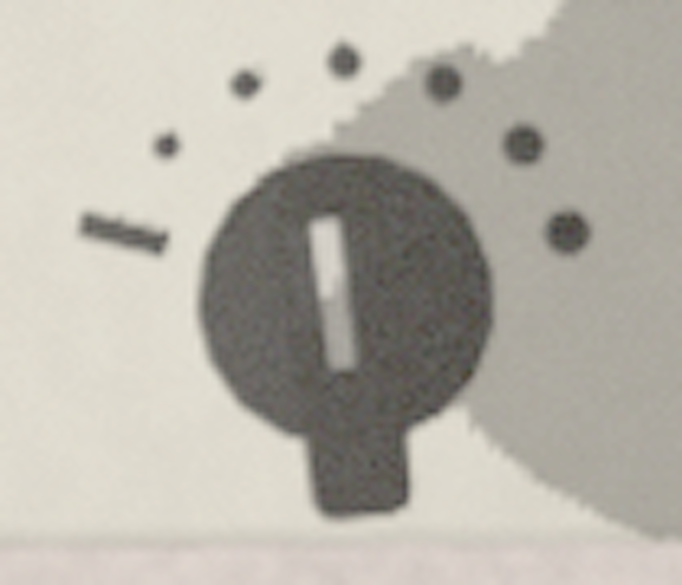

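The pointer line runs from (325,215) to (344,370) in the crop, so it leans about 7° counter-clockwise of step 3 and the dial starts at about step 3. The dots sit within 1–2 mm of the prediction. The bar is at about -3° world yaw, so I'll align to it, descend and close.

>>> carry_out([
  [[0, 0, -7], [0, 0, 3], 8.5],
  [[0, 0, -7], [0, 0, 7], 8.5],
  [[0, 0, -7], [0, 0, 11], 8.5],
  [[0, 0, -7], [0, 0, 13.8], 8.5],
  [[0, 0, -7], [0, 0, 13.8], 8.5],
  [[0, 0, -7], [0, 0, 13.8], 8.5],
], squeeze=40)

```text
t: 2.15
eef_pos: [0.5067, 0.1614, 0.095]
ee_rot: [1.0, -0.025, 0.001, -0.0]
force: [0.4, 0.1, 0.2]
gripper_width: 0.995
gripper_force: 0.0
```

>>> carry_out([
  [[0, 0, 0], [0, 0, 0], 4],
  [[0, 0, 0], [0, 0, 0], 2.5],
  [[0, 0, 0], [0, 0, 0], 0.5],
  [[0, 0, 0], [0, 0, 0], 0.5],
  [[0, 0, 0], [0, 0, 0], 0.5],
  [[0, 0, 0], [0, 0, 0], 0.5],
  [[0, 0, 0], [0, 0, 0], 0.5],
  [[0, 0, 0], [0, 0, 0], 0.5],
], squeeze=40)

```text
t: 3.15
eef_pos: [0.5063, 0.1601, 0.0936]
ee_rot: [1.0, -0.026, 0.0, 0.0]
force: [-2.8, -5.1, 4.2]
gripper_width: 0.155
gripper_force: 41.3
```

Run:
```python
from h import *
from scipy.spatial.transform import Rotation as Ro
s=ctrl.read_state();print(s['t'],s['eef_pos'],Ro.from_quat(s['ee_rot']).as_matrix().round(3).tolist(),s['force'],s['ft_torque'],s['gripper_width']*85,s['gripper_force'])
```

```text
3.15 [0.50631263 0.16007391 0.09362437] [[0.999, -0.052, 0.0], [-0.052, -0.999, -0.001], [0.0, 0.001, -1.0]] [-2.79947677 -5.11948584  4.22073943] [-1.69420047  0.71094997 -0.12826839] 13.197878343697383 41.25665545463562
```

The bar is gripped: 13.2 mm opening, 41 N and low side force. Next I turn it 32° clockwise, to yaw -35°.

>>> carry_out([
  [[0, 0, 5], [0, 0, 0], 0.5],
  [[0, 0, 10], [0, 0, 0], 0.5],
  [[0, 0, 15], [0, 0, 0], 0.5],
  [[0, 0, 20], [0, 0, 0], 0.5],
  [[0, 0, 25], [0, 0, 0], 0.5],
  [[0, 0, 29], [0, 0, 0], 0.5],
  [[0, 0, 32], [0, 0, 0], 0.5],
  [[0, 0, 32], [0, 0, 0], 0.5],
  [[0, 0, 32], [0, 0, 0], 0.5],
  [[0, 0, 32], [0, 0, 0], 0.5],
])

```text
t: 4.4
eef_pos: [0.5063, 0.1598, 0.0936]
ee_rot: [0.954, -0.3, 0.0, 0.001]
force: [-2.0, -6.0, 5.1]
gripper_width: 0.155
gripper_force: 41.3
```

Run:
```python
from h import *
from scipy.spatial.transform import Rotation as Ro
s=ctrl.read_state();M=Ro.from_quat(s['ee_rot']).as_matrix();print(s['t'],s['eef_pos'],np.degrees(np.arctan2(M[1,0],M[0,0])),s['force'],s['ft_torque'],s['gripper_width']*85)
```

```text
4.4 [0.50626361 0.15981708 0.09360427] -34.971135015372035 [-1.95008542 -6.02477246  5.05685154] [-2.03731391  0.77271117 -0.04400704] 13.171897077935714
```

Yaw is -35.0°, which is step 4. I'll open and let the fingers clear fully, then rise straight up and look.

>>> carry_out([
  [[0, 0, 0], [0, 0, 0], 3],
  [[0, 0, 0], [0, 0, 0], 6],
  [[0, 0, 0], [0, 0, 0], 6],
  [[0, 0, 0], [0, 0, 0], 6],
  [[0, 0, 0], [0, 0, -3], 6],
  [[0, 0, 0], [0, 0, -8], 6],
  [[0, 0, -10], [0, 0, -12], 6],
  [[0, 0, -20], [0, 0, -13.8], 6],
  [[0, 0, -25], [0, 0, -13.8], 6],
  [[0, 0, -25], [0, 0, -13.8], 6],
])

```text
t: 5.65
eef_pos: [0.5063, 0.1607, 0.2313]
ee_rot: [0.996, -0.087, 0.0, -0.0]
force: [-0.0, -0.3, 0.2]
gripper_width: 0.705
gripper_force: 0.0
```

Run:
```python
from h import *
c=ctrl.get_calibration("wrist");im=cv2.convertScaleAbs(ctrl.snapshot("wrist")[:,:,::-1],alpha=1.4)
np.savez("w2.npz",**c)
a=cv2.resize(im[100:240,180:370],None,fx=4,fy=4,interpolation=cv2.INTER_CUBIC)
cv2.imwrite("pics/crop2.png",(255*(a/255.)**.5).astype(np.uint8))
s=ctrl.read_state();print(s['t'],s['eef_pos'],s['gripper_width'])
```

```text
5.7 [0.5061761  0.16064349 0.23100554] 0.7018784913319339
```

View pics/crop2.png

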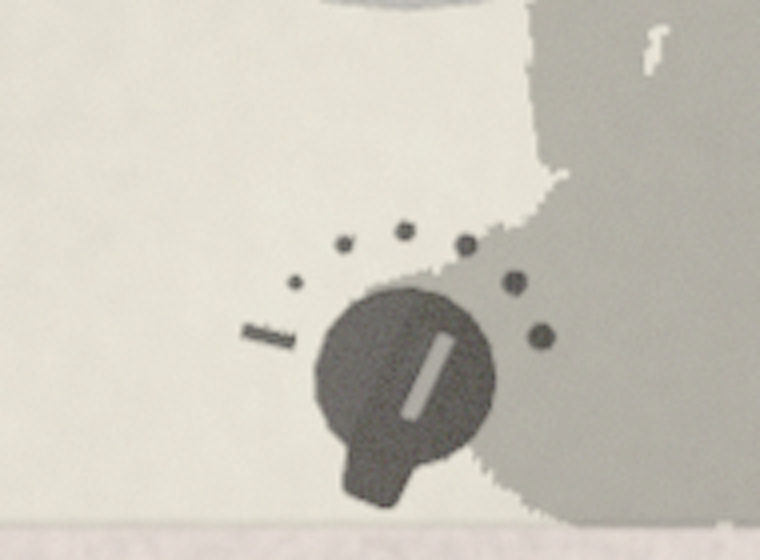

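The pointer line runs from (409,415) to (447,337), about 26° right of the cooker's +x and towards the fourth dot (466,245). The dial is at step 4 and the gripper is clear of it.

```bash
python3 -c "
from rig import ctrl
print(ctrl.job_done())"
```

```text
the job is handed in; nothing more can be done
None
```

The deep pot stands on the left plate, so I turned the left dial clockwise from about step 3 to step 4, confirmed it by camera after letting go, left the frying pan's dial and the pot alone, and handed the job in at about 5.7 s.

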